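Fit the sample carousel onto the sample changer

TASK

Pick up the loose sample carousel by its square hub and fit it onto the square drive spindle of the white sample changer, lining up the square bore with the spindle and lowering it (not dropping it) until it sits flat and fully home. Any of the four ways round will do. Leave the bottle, jar and beaker where they are.

Things in the scene. Friction and masses are not known exactly. Their poses are not given: they have to be found in the camera images.
- carousel: Loose grey disc, 150 mm diameter, 8 mm thick, 0.3 kg, with eight shallow cup seats (rims 4 mm proud) and in its middle an upright bare-metal square hub, 40 x 40 mm, top 62 mm above the underside. A 27 x 27 mm square bore runs right through the hub, parallel to its sides. Starts flat on the bench. Origin: centre of the underside; x, y square to the hub's sides, z up along the bore.
- changer: White sample changer fixed to the bench: body 200 (x) x 190 (y) x 64 mm high; in its centre a round dark grey platform, 120 mm diameter, top 70 mm above the bench, with the spindle in its middle. Along the +y side a housing with a dark display, 130 (x) x 55 (y) x 130 mm high, its inner face 100 mm from the spindle axis. Origin: on the bench below the spindle axis; z up.
- seat (a point): Centre of the top of the changer's round platform, on the spindle axis, 70 mm above the bench: where the centre of the carousel's underside ends up. Axes as the changer's.
- spindle_tip (a point): Centre of the top of the steel drive spindle, an upright square bar 24 x 24 mm standing 45 mm above the platform (tip 115 mm above the bench), its last 6 mm tapering to 18 x 18 mm. x and y are square to its flat sides, z up. It stands at any angle and turns stiffly about z (0.35 N m).
- bottle: Bystander: dark brown reagent bottle with black cap and white label, 86 mm diameter, 185 mm high. Origin: centre of its underside.
- jar: Bystander: white jar, 72 mm diameter, 100 mm high. Origin: centre of its underside.
- beaker: Bystander: empty glass beaker, 72 mm diameter, 90 mm high. Origin: centre of its underside.
There are look-alikes about, which are no part of the job. Several things have the shape of the carousel; the one meant has the colours described above.

How it is judged:
By the outcome, as a careful person would: the job done as asked, in the order asked, and still so for the second after the job is handed in, with the robot touching nothing.
It also fails if it takes over 43 s, if anything falls off the work surface, if the arm or the gripper's body presses on something with over 40 N, if the wrist force passes 120 N, or if a joint passes its speed limit or range.

ROBOT

A 6-joint arm with a two-finger parallel gripper is mounted at the origin on the work surface. World frame = base frame: x ahead of the robot, y to its left, z up, the work surface at z = 0. Lengths are in mm, angles in rad, forces in N, time in s.
With the tool pointing down it reaches from about 400 to 825 mm from the base axis. Payload 7 kg.
Tool frame: the origin (TCP) lies on the centre line of the jaws, within the pads' length; the fingertips stand nose_length ahead of it and the grasp point (between the pads) lies 6 mm ahead of it (nose_length is the distance from the TCP to the fingertips, in mm); z points along the fingers, y is the line along which they close (so a half turn about z gives the same grasp; the last joint's range is limited). The gripper opens to 85 mm and grips with 20 to 120 N. Pads are 22 mm wide; open, the fingers measure 114 mm over their backs; the gripper's body (76 mm by 85 mm) begins 54 mm behind the grasp point. The pads swing forward as they close: fully open they stand 13 mm farther back than shut.
Start: joints at [1.611, 0.359, 0.012, 0, -1.224, -0.288], TCP at [165.569, 654.356, 256.302] pointing down, gripper open.
Joint ranges: [-3.07, 3.07], [-1.43, 2.12], [-1.02, 1.25], [-3.03, 1.67], [-3.05, -0], [-3.03, 3.03]. Speed limits (rad/s): [2.39, 2.39, 3.01, 3.14, 3.14, 3.14].

INTERFACE

Orientations are given as a rotation vector (axis times angle).
In Python, from station import get_state, grab_frame, camera_params, job_done, nose_length gives the robot as it stands. The module is installed in compiled form; this text tells all that it offers.
- The arm moves only by the tool send_rows, never from a script. Its argument "rows" is a list of rows, each a list of 3 entries, a list of its own where there are three numbers: the opening, from 0 (shut) to 1 (fully open), then the shift along the tool's x, y, z in units of 120 mm (1.0 is 120 mm), then the turn, a rotation vector about the tool's x, y, z in units of pi/2 rad (1.0 is pi/2 rad). In form: [[claw, [tx, ty, tz], [rx, ry, rz]], ...]. A call has 1 to 8 rows; each row shifts and turns the commanded pose from where the row before left it, along the tool's axes as they then stand; what a row does not reach is not made up. A row lasts 1/8 s, in which the tool goes at most 62.5 mm and 10.7 degrees, less where a joint would pass 70% of its speed; a pose out of reach is approached as far as the arm can. A call with a number of a shift or a turn outside -1 to 1 is refused whole. A call with a gripper value outside its range is refused whole. The fingers move at their own pace and stop on an object; the grip force is fixed at half the most. Time passes only in rows, so rows that do not move let the fingers close. It gives the time, the measured TCP pose, the force, the opening and the grip force at its end, in the units of the state.
- get_state(): the state, without advancing time (a new reading comes with each control period).
- grab_frame(name): name is "scene" or "top" or "wrist"; returns the picture (480x640x3 uint8, blue, green, red); there is no depth.
- camera_params(name): a dict with "fx", "fy", "cx", "cy" (pixels), "R" (3x3) and "t" (3): a world point X has camera coordinates R X + t; the wrist camera has in their place "mount" (4x4, takes a point from camera to tool coordinates, whose origin is the TCP and whose axes are the flange's). Camera axes: x right, y down, z forward; pixel columns grow to the right and rows downward; lengths in mm; the calibration is good to about 2 mm. A picture is of the moment at which its call begins: read the wrist's pose just before it. camera_params takes no time and is no camera call.
- job_done(): hands the job in; it is judged then, once.
The state is a dict: "clock": time; "joints": joint angles; "joint_vel": joint speeds; "joint_efforts": joint torques, N m; "eef_pos": TCP position; "tool_rot": TCP orientation; "force": force on the tool from outside, world axes, zero at the start; "wrist_torque": the same for the moment, N m; "opening": finger opening in mm; "gripper_force": force on a finger pad.
Only numpy, scipy, OpenCV 4.12 (cv2) and the standard library are available. Lean on these libraries where they do the work, as an engineer would, in place of code of your own. Each camera call takes 0.05 s, during which the arm holds its last target. There are 200 camera calls.

## Working session

There is one attempt and no reset: what is moved stays moved. The work goes in short steps, Python scripts to look and compute and a tool call to move; the robot and the scene stay as the last step left them, time stands still between calls to the robot, and variables do not carry over. Pictures are saved under pics/ and viewed, at most 10 in all, crops included, and the job is handed in when it is done.

Besides the shell and the picture viewer there is one more tool, called after "Call:" by a JSON object that holds its "op" and its "data", one argument or row to a line. send_rows: Moves the arm, as the interface text tells. Its arguments: {"type":"object","properties":{"rows":{"type":"array"}},"required":["rows"]}

```bash
mkdir -p pics
python3 - <<'E'
from station import *
import cv2
s=get_state();print({k:s[k] for k in('clock','eef_pos','tool_rot','force','opening')},nose_length)
for n in('scene','top','wrist'):
    cv2.imwrite(f'pics/{n}0.png',grab_frame(n)); print(n,camera_params(n))
E
```

```text
{'clock': 0.0, 'eef_pos': array([165.46115115, 653.97583265, 255.37662324]), 'tool_rot': array([ 3.11591227e+00, -3.88227971e-01, -1.08580617e-04]), 'force': array([-0.63347091,  0.34252471,  0.21399183]), 'opening': 85.33072209241574} 25.0
scene {'fx': 599.4305249544784, 'fy': 599.4305249544784, 'cx': 323.4971678464477, 'cy': 245.0559058795089, 'R': array([[-0.53065366,  0.84752786, -0.01015965],
       [ 0.73508713,  0.45421883, -0.50332113],
       [-0.42196398, -0.27455743, -0.86403971]]), 't': array([ 314.49337837, -378.02056501, 1906.33661964])}
top {'fx': 470.50247546554596, 'fy': 470.50247546554596, 'cx': 314.7577382967388, 'cy': 241.7606164782655, 'R': array([[-0.01113358, -0.9994571 ,  0.0310089 ],
       [-0.98589815,  0.0057936 , -0.16724612],
       [ 0.16697567, -0.03243366, -0.98542741]]), 't': array([ -17.15333875,  575.42077485, 1077.31859415])}
wrist {'fx': 386.6110961773952, 'fy': 386.6110961773952, 'cx': 321.6196979453605, 'cy': 236.20551436844687, 'mount': array([[ 2.99446642e-04, -9.49996333e-01, -3.12260913e-01,
         7.90903733e+01],
       [ 9.99999458e-01, -2.70407498e-05,  1.04122892e-03,
         5.68112153e-01],
       [-9.97607422e-04, -3.12261056e-01,  9.49995809e-01,
        -1.16814847e+02],
       [ 0.00000000e+00,  0.00000000e+00,  0.00000000e+00,
         1.00000000e+00]])}
```

View pics/top0.png

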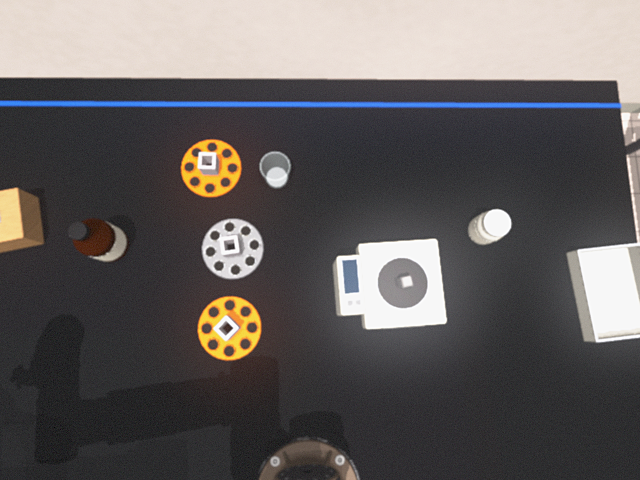

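View pics/scene0.png

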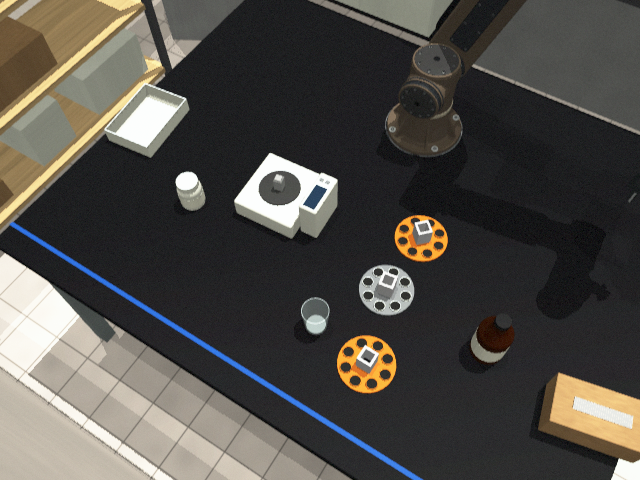

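Top view: the orange discs at (211,167) and (229,328) are look-alikes. The grey disc with the bare-metal hub at (232,249) fits the description. The changer's spindle is at about (406,282). Next, one enlarged crop of both to confirm.

```bash
cat > h.py <<'E'
import numpy as np,cv2
from station import *
from scipy.spatial.transform import Rotation as Ro
def toworld(n,px,z,st=None):
    c=camera_params(n)
    px=np.atleast_2d(np.array(px,float))
    d=np.c_[(px[:,0]-c['cx'])/c['fx'],(px[:,1]-c['cy'])/c['fy'],np.ones(len(px))]
    if n=='wrist':
        M=c['mount'];R=Ro.from_rotvec(st['tool_rot']).as_matrix()
        o=R@M[:3,3]+st['eef_pos'];D=d@(R@M[:3,:3]).T
    else:
        o=-c['R'].T@c['t'];D=d@c['R']
    return o+D*((z-o[2])/D[:,2])[:,None]
def topix(n,X,st=None):
    c=camera_params(n);X=np.atleast_2d(np.array(X,float))
    if n=='wrist':
        M=c['mount'];R=Ro.from_rotvec(st['tool_rot']).as_matrix()
        P=((X-st['eef_pos'])@R-M[:3,3])@M[:3,:3]
    else: P=X@c['R'].T+c['t']
    return np.c_[P[:,0]/P[:,2]*c['fx']+c['cx'],P[:,1]/P[:,2]*c['fy']+c['cy']]
E
python3 - <<'E'
from h import *
t=cv2.imread('pics/top0.png');s=cv2.imread('pics/scene0.png')
def cr(i,u,v,w,h,k): return cv2.resize(i[v-h//2:v+h//2,u-w//2:u+w//2],None,fx=k,fy=k,interpolation=cv2.INTER_CUBIC)
a=np.hstack([cr(t,232,248,66,50,6),cr(t,404,284,66,50,6)])
b=np.hstack([cr(s,386,288,66,50,6),cr(s,280,184,66,50,6)])
cv2.imwrite('pics/crop.png',np.vstack([a[:, :792],b[:, :792]])); 
print(toworld('top',[232,245],62),toworld('top',[235,250],0),toworld('top',[406,282],115),toworld('scene',[388,282],62),toworld('scene',[279,179],115))
E
```

```text
[[566.4320734  172.95157673  62.        ]] [[563.96756894 174.29002365   0.        ]] [[ 471.75133993 -222.57883022  115.        ]] [[572.46438343 186.1805106   62.        ]] [[ 477.28080439 -216.69675869  115.        ]]
```

View pics/crop.png

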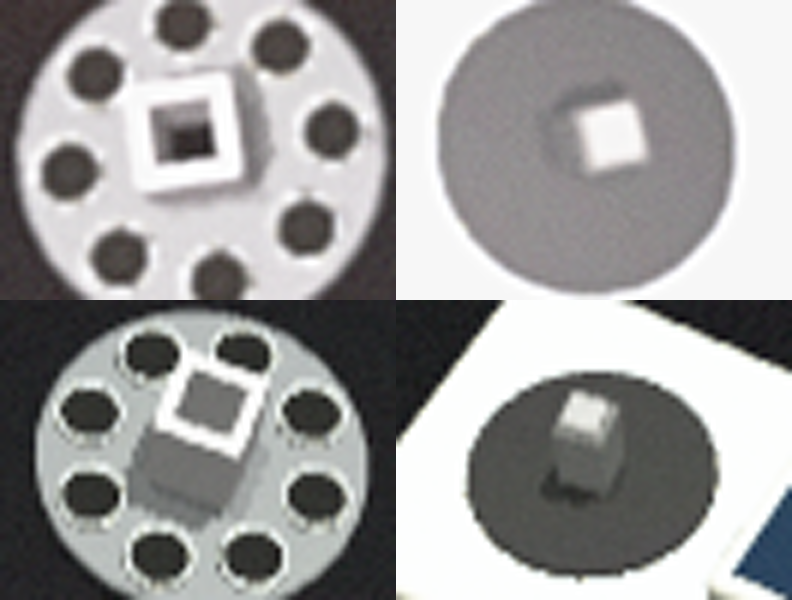

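```bash
cat >> h.py <<'E'
def sq(C):
    C=np.array(C)[:,:2];c=C.mean(0);e=np.roll(C,-1,0)-C
    L=np.linalg.norm(e,axis=1);a=np.arctan2(e[:,1],e[:,0]);an=np.degrees(np.angle(np.exp(4j*a).sum()))/4
    return c.round(1),L.round(1),round(float(an),2)
def rel(xyz,yaw_turn_deg,st):
    "shift in tool units, turn units (tool pointing down assumed exactly as is)"
    R=Ro.from_rotvec(st['tool_rot']).as_matrix()
    return (R.T@(np.array(xyz)-st['eef_pos'])/120).round(3)
def yaw(st):
    R=Ro.from_rotvec(st['tool_rot']).as_matrix(); return np.degrees(np.arctan2(R[1,0],R[0,0]))
E
python3 - <<'E'
from h import *
f=lambda p,o:[(o[0]+(u+.5)/6-.5,o[1]+(v+.5)/6-.5) for u,v in p]
print('hub top',sq(toworld('top',f([(126,80),(235,68),(243,182),(137,194)],(199,223)),62)))
print('hub sc',sq(toworld('scene',f([(189,344-300),(272,375-300),(240,456-300),(152,430-300)],(353,263)),62)))
print('sp top',sq(toworld('top',f([(181,107),(241,98),(253,160),(194,172)],(371,259)),113)))
s=get_state();print(yaw(s),s['eef_pos'],Ro.from_rotvec(s['tool_rot']).as_matrix().round(3))
print(rel([566,176,190],0,s))
E
```

```text
hub top (array([567.9, 178.9]), array([42.7, 45.5, 41.3, 45.5]), 5.96)
hub sc (array([565.7, 182.8]), array([38.6, 42.4, 39.4, 45.7]), 9.98)
sp top (array([ 474.2, -224.9]), array([22.9, 23.4, 22.7, 24.6]), 9.07)
-14.204541015104086 [165.51326626 654.04466347 255.56132678] [[ 0.969 -0.245 -0.   ]
 [-0.245 -0.969 -0.001]
 [ 0.     0.001 -1.   ]]
[4.213 3.042 0.551]
```

Call:
{"op": "send_rows", "data": {
  "rows": [
    [1, [0.4, 0.29, 0], [0, 0, 0]],
    [1, [0.4, 0.29, 0], [0, 0, 0]],
    [1, [0.4, 0.29, 0], [0, 0, 0]],
    [1, [0.4, 0.29, 0], [0, 0, 0]],
    [1, [0.4, 0.29, 0], [0, 0, 0]],
    [1, [0.4, 0.29, 0], [0, 0, 0]],
    [1, [0.4, 0.29, 0.1], [0, 0, 0]],
    [1, [0.4, 0.29, 0.1], [0, 0, 0]]
  ]
}}

```text
clock: 1.15
eef_pos: [470.4, 288.7, 232.2]
tool_rot: [-3.117, 0.388, -0.0]
force: [0.8, 0.6, -0.1]
opening: 85.5
gripper_force: 0.0
```

Run:
```python
from h import *
s=get_state();print(yaw(s),s['eef_pos'],rel([566,180,190],0,s),s['joints'].round(2))
```

```text
-14.17873500252398 [470.4446211  288.71748873 232.23468024] [0.994 0.684 0.352] [ 0.91  0.17 -0.3  -0.   -1.1   0.42]
```

Call:
{"op": "send_rows", "data": {
  "rows": [
    [1, [0.4, 0.28, 0.1], [0, 0, 0]],
    [1, [0.35, 0.25, 0.1], [0, 0, 0]],
    [1, [0.25, 0.16, 0.15], [0, 0, 0]],
    [1, [0, 0, 0], [0, 0, -0.1]],
    [1, [0, 0, 0], [0, 0, -0.1]],
    [1, [0, 0, 0], [0, 0, -0.04]],
    [1, [0, 0, 0], [0, 0, 0]]
  ]
}}

```text
clock: 2.02
eef_pos: [565.5, 180.4, 190.0]
tool_rot: [3.135, 0.202, -0.001]
force: [0.0, -0.5, -0.0]
opening: 85.4
gripper_force: 0.0
```

Run:
```python
from h import *
import pickle
s=get_state();f=grab_frame('wrist');pickle.dump(s,open('s1.pkl','wb'))
print(yaw(s),s['eef_pos'],topix('wrist',[[566,180,62],[566,180,8]],s))
cv2.imwrite('pics/w1.png',f)
```

```text
7.361484362885485 [565.46282334 180.44406237 190.04541122] [[321.76188258 233.11540792]
 [321.69788123 212.44168025]]
```

View pics/w1.png

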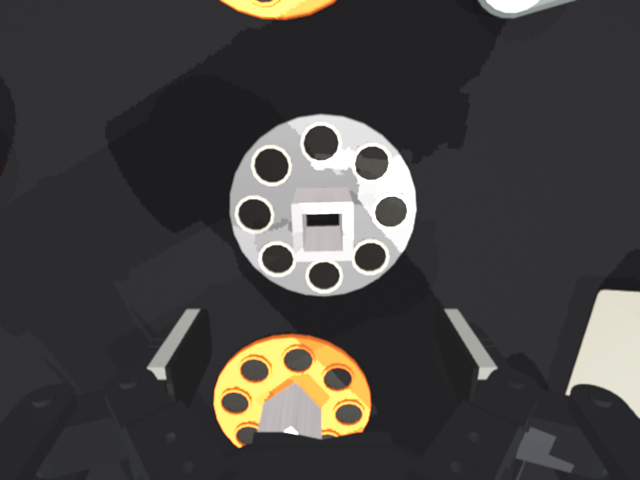

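Run:
```python
from h import *
import pickle
s=pickle.load(open('s1.pkl','rb'))
f=cv2.imread('pics/w1.png')
cv2.imwrite('pics/w1c.png',cv2.resize(f[185:275,270:375],None,fx=7,fy=6.5,interpolation=cv2.INTER_CUBIC)[:, :735])
print(sq(toworld('wrist',[(293,203),(351.5,202),(353.5,261),(292,262)],62,s)))
```

```text
(array([566.3, 179.6]), array([37.9, 41.2, 41.9, 41.2]), 8.13)
```

View pics/w1c.png

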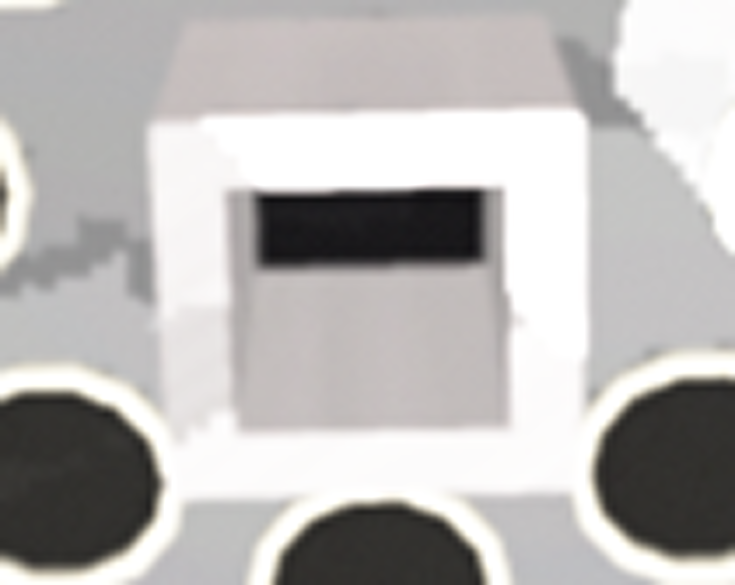

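Run:
```python
from h import *
import pickle
s=pickle.load(open('s1.pkl','rb'))
f=lambda p:[(270+u/7-.4,185+v/6.5-.4) for u,v in p]
for q,z in(([(150,122),(583,112),(590,492),(168,497)],62),([(228,190),(503,187),(509,427),(238,432)],62)):
  r=sq(toworld('wrist',f(q),z,s));print(r, rel([*r[0],48],0,s))
```

```text
(array([566.6, 179.3]), array([40.1, 40.7, 41.1, 40.3]), 8.8) [0.009 0.01  1.184]
(array([566.5, 179.6]), array([25.7, 25.8, 26.1, 26. ]), 8.71) [0.008 0.008 1.184]
```

Call:
{"op": "send_rows", "data": {
  "rows": [
    [1, [0.008, 0.009, 0.3], [0, 0, -0.015]],
    [1, [0, 0, 0.35], [0, 0, 0]],
    [1, [0, 0, 0.3], [0, 0, 0]],
    [1, [0, 0, 0.18], [0, 0, 0]],
    [1, [0, 0, 0.05], [0, 0, 0]],
    [0.6, [0, 0, 0], [0, 0, 0]],
    [0.3, [0, 0, 0], [0, 0, 0]],
    [0.3, [0, 0, 0], [0, 0, 0]]
  ]
}}

```text
clock: 3.08
eef_pos: [567.3, 180.1, 50.0]
tool_rot: [-3.131, -0.24, -0.003]
force: [1.1, 0.2, -0.6]
opening: 39.4
gripper_force: 60.8
```

Call:
{"op": "send_rows", "data": {
  "rows": [
    [0, [0, 0, 0], [0, 0, 0]],
    [0, [0, 0, 0], [0, 0, 0]],
    [0, [0, 0, 0], [0, 0, 0]],
    [0, [0, 0, 0], [0, 0, 0]]
  ]
}}

```text
clock: 3.58
eef_pos: [567.4, 180.1, 50.0]
tool_rot: [-3.131, -0.24, -0.003]
force: [-1.7, 1.4, 6.6]
opening: 39.3
gripper_force: 61.8
```

Call:
{"op": "send_rows", "data": {
  "rows": [
    [0, [0, 0, -0.05], [0, 0, 0]],
    [0, [0, 0, -0.15], [0, 0, 0]],
    [0, [0, 0, -0.25], [0, 0, 0]],
    [0, [0, 0, -0.3], [0, 0, 0]],
    [0, [0, 0, -0.3], [0, 0, 0]],
    [0, [0, 0, -0.2], [0, 0, 0]],
    [0, [0, 0, -0.1], [0, 0, 0]],
    [0, [-0.05, 0.07, 0], [0, 0, 0]]
  ]
}}

```text
clock: 4.58
eef_pos: [562.0, 170.5, 210.8]
tool_rot: [-3.132, -0.24, -0.001]
force: [-0.0, -0.5, -3.0]
opening: 39.3
gripper_force: 60.8
```

Call:
{"op": "send_rows", "data": {
  "rows": [
    [0, [-0.13, 0.2, 0], [0, 0, 0]],
    [0, [-0.22, 0.33, 0], [0, 0, 0]],
    [0, [-0.25, 0.37, 0], [0, 0, 0]],
    [0, [-0.25, 0.37, 0], [0, 0, 0]],
    [0, [-0.25, 0.37, 0], [0, 0, 0]],
    [0, [-0.25, 0.37, 0], [0, 0, 0]],
    [0, [-0.25, 0.37, 0], [0, 0, 0]],
    [0, [-0.22, 0.33, 0], [0, 0, 0]]
  ]
}}

```text
clock: 5.58
eef_pos: [393.1, -185.7, 209.4]
tool_rot: [-3.132, -0.239, 0.003]
force: [1.5, 0.4, -2.3]
opening: 39.0
gripper_force: 60.9
```

Call:
{"op": "send_rows", "data": {
  "rows": [
    [0, [-0.18, 0.27, 0], [0, 0, 0]],
    [0, [-0.1, 0.15, 0], [0, 0, 0]],
    [0, [-0.03, 0.03, 0], [0, 0, 0]],
    [0, [0, 0, 0], [0, 0, 0]],
    [0, [0, 0, 0], [0, 0, 0]]
  ]
}}

```text
clock: 6.2
eef_pos: [367.2, -242.7, 210.4]
tool_rot: [-3.132, -0.241, 0.001]
force: [-0.8, -0.8, -2.2]
opening: 39.4
gripper_force: 61.1
```

Run:
```python
from h import *
import pickle
s=get_state();f=grab_frame('wrist');pickle.dump(s,open('s2.pkl','wb'))
print(yaw(s),s['eef_pos'],s['opening'],s['force'],s['joints'].round(2),topix('wrist',[[474,-224,115]],s))
cv2.imwrite('pics/w2.png',f)
```

```text
8.788290569618784 [ 367.16294264 -242.71540219  210.41209752] 39.447421809965526 [-0.80438468 -0.80141329 -2.15908438] [-0.13  0.   -0.55 -0.   -1.02  1.86] [[316.6644358  46.4731924]]
```

View pics/w2.png

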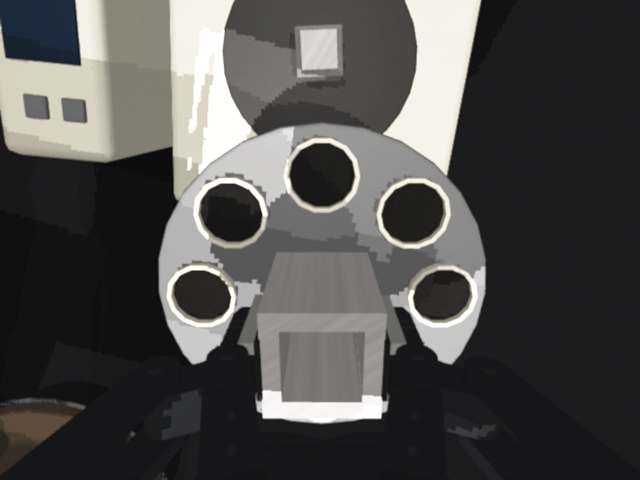

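The wrist view shows the spindle tip at about (319,49), clear of the disc. The held hub's top face spans about (257–387, 314–418). I'll enlarge both.

Run:
```python
from h import *
f=cv2.imread('pics/w2.png')
a=cv2.resize(f[10:100,275:365],None,fx=5,fy=5,interpolation=cv2.INTER_CUBIC)
b=cv2.resize(f[300:430,250:395],None,fx=2.4,fy=450/130,interpolation=cv2.INTER_CUBIC)
cv2.imwrite('pics/w2c.png',np.hstack([a,b]))
```

```text
(no output)
```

View pics/w2c.png

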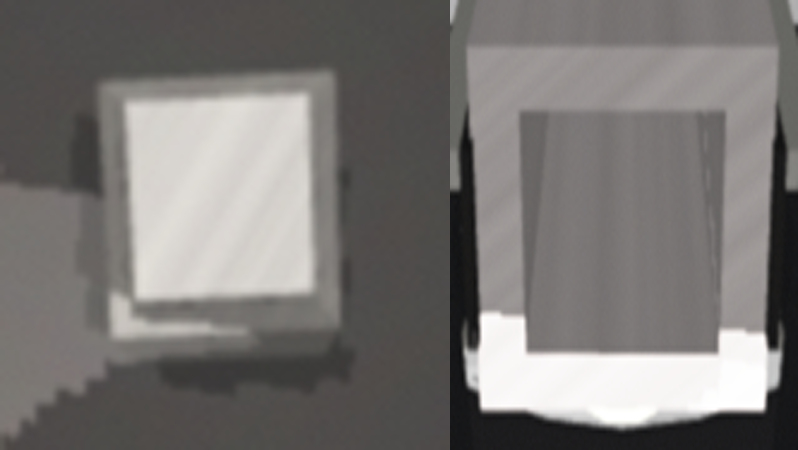

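Run:
```python
from h import *
import pickle
s=pickle.load(open('s2.pkl','rb'))
A=lambda p:[(275+u/5-.4,10+v/5-.4) for u,v in p]
B=lambda p:[(250+(u-450)/2.4-.3,300+v/3.4615-.35) for u,v in p]
H=s['eef_pos'][2]+12
for n,q,z in(('tip',A([(123,100),(311,92),(316,294),(135,301)]),115),('tap',A([(98,83),(334,70),(340,330),(110,340)]),109),
 ('bore',B([(519,111),(725,111),(718,352),(527,352)]),H),('outer',B([(467,46),(778,46),(767,410),(480,411)]),H)):
  r=sq(toworld('wrist',q,z,s));print(n,r, rel([*r[0],z],0,s)*120)
```

```text
tip (array([ 472.9, -225.3]), array([18.5, 18.3, 18.3, 18.2]), 11.13) [107.16  -1.08  95.4 ]
tap (array([ 472.8, -225.2]), array([23.8, 24.2, 24.1, 24. ]), 11.12) [107.16  -1.2  101.4 ]
bore (array([ 367.2, -243. ]), array([26.7, 26.5, 26.4, 26.5]), 8.87) [ -0.     0.24 -12.  ]
outer (array([ 367. , -243.1]), array([39.6, 40. , 40.4, 40.1]), 8.94) [ -0.24   0.36 -12.  ]
```

Call:
{"op": "send_rows", "data": {
  "rows": [
    [0, [0.15, 0, 0], [0, 0, 0]],
    [0, [0.3, 0, 0], [0, 0, 0]],
    [0, [0.3, 0, 0], [0, 0, 0]],
    [0, [0.147, -0.0125, 0], [0, 0, 0]],
    [0, [0, 0, 0.15], [0, 0, -0.025]],
    [0, [0, 0, 0.15], [0, 0, 0]],
    [0, [0, 0, 0.03], [0, 0, 0]],
    [0, [0, 0, 0], [0, 0, 0]]
  ]
}}

```text
clock: 7.25
eef_pos: [473.5, -225.3, 171.3]
tool_rot: [3.127, 0.302, -0.0]
force: [0.9, 0.4, -2.4]
opening: 39.2
gripper_force: 61.1
```

Run:
```python
from h import *
import pickle
s0=pickle.load(open('s2.pkl','rb'))
R=Ro.from_rotvec(s0['tool_rot']).as_matrix()
T=s0['eef_pos']+R@np.array([107.6,-1.5,0])
s=get_state();print(yaw(s),s['eef_pos'],T,rel([*T[:2],168],0,s),s['force'],s['wrist_torque'])
for n in('scene','top'): cv2.imwrite(f'pics/{n}3.png',grab_frame(n))
```

```text
11.025952658430477 [ 473.54200048 -225.27764789  171.31333776] [ 473.27049671 -224.79346922  210.37618783] [-0.001 -0.004  0.028] [ 0.89604192  0.39602689 -2.38900753] [-0.00647509 -0.03599744  0.03131232]
```

Call:
{"op": "send_rows", "data": {
  "rows": [
    [0, [0, -0.004, 0], [0, 0, 0]],
    [0, [0, 0, 0.03], [0, 0, 0]],
    [0, [0, 0, 0.03], [0, 0, 0]],
    [0, [0, 0, 0.03], [0, 0, 0]],
    [0, [0, 0, 0.03], [0, 0, 0]],
    [0, [0, 0, 0.02], [0, 0, 0]]
  ]
}}

```text
clock: 8.1
eef_pos: [473.1, -224.9, 153.9]
tool_rot: [-3.127, -0.301, 0.001]
force: [-0.7, -0.3, -2.5]
opening: 39.0
gripper_force: 61.1
```

Call:
{"op": "send_rows", "data": {
  "rows": [
    [0, [0, 0, 0.04], [0, 0, 0]],
    [0, [0, 0, 0.04], [0, 0, 0]],
    [0, [0, 0, 0.04], [0, 0, 0]],
    [0, [0, 0, 0.04], [0, 0, 0]],
    [0, [0, 0, 0.04], [0, 0, 0]],
    [0, [0, 0, 0.03], [0, 0, 0]],
    [0, [0, 0, 0], [0, 0, 0]]
  ]
}}

```text
clock: 8.98
eef_pos: [473.0, -224.9, 126.4]
tool_rot: [-3.127, -0.301, 0.001]
force: [0.2, 0.2, -2.6]
opening: 39.2
gripper_force: 61.1
```

Call:
{"op": "send_rows", "data": {
  "rows": [
    [0, [0, 0, 0.015], [0, 0, 0]],
    [0, [0, 0, 0.015], [0, 0, 0]],
    [0, [0, 0, 0.01], [0, 0, 0]],
    [0, [0, 0, 0], [0, 0, 0]]
  ]
}}

```text
clock: 9.48
eef_pos: [473.1, -224.9, 121.8]
tool_rot: [-3.127, -0.301, 0.0]
force: [-0.9, -0.1, -2.7]
opening: 39.3
gripper_force: 61.1
```

Call:
{"op": "send_rows", "data": {
  "rows": [
    [0, [0, 0, 0.008], [0, 0, 0]],
    [0, [0, 0, 0.004], [0, 0, 0]],
    [0, [0, 0, 0], [0, 0, 0]]
  ]
}}

```text
clock: 9.85
eef_pos: [473.1, -224.9, 120.4]
tool_rot: [-3.127, -0.301, 0.0]
force: [0.6, -0.2, -3.1]
opening: 39.3
gripper_force: 61.1
```

Call:
{"op": "send_rows", "data": {
  "rows": [
    [0, [0, 0, 0.004], [0, 0, 0]],
    [0, [0, 0, 0.003], [0, 0, 0]],
    [0, [0, 0, 0], [0, 0, 0]]
  ]
}}

```text
clock: 10.22
eef_pos: [473.2, -225.0, 120.0]
tool_rot: [3.127, 0.301, 0.0]
force: [-2.2, 1.8, 4.5]
opening: 39.3
gripper_force: 61.9
```

Contact at exactly the expected seat height (TCP z of 120, with about 7 N of support). Releasing and backing straight up.

Call:
{"op": "send_rows", "data": {
  "rows": [
    [0.5, [0, 0, 0], [0, 0, 0]],
    [0.6, [0, 0, 0], [0, 0, 0]],
    [0.8, [0, 0, 0], [0, 0, 0]],
    [1, [0, 0, 0], [0, 0, 0]],
    [1, [0, 0, 0], [0, 0, 0]],
    [1, [0, 0, 0], [0, 0, 0]]
  ]
}}

```text
clock: 10.98
eef_pos: [473.2, -224.9, 119.6]
tool_rot: [-3.127, -0.301, 0.0]
force: [1.0, -0.9, -0.5]
opening: 85.3
gripper_force: 0.0
```

Call:
{"op": "send_rows", "data": {
  "rows": [
    [1, [0, 0, -0.05], [0, 0, 0]],
    [1, [0, 0, -0.15], [0, 0, 0]],
    [1, [0, 0, -0.3], [0, 0, 0]],
    [1, [0, 0, -0.35], [0, 0, 0]],
    [1, [0, 0, -0.2], [0, 0, 0]],
    [1, [0, 0, 0], [0, 0, 0]]
  ]
}}

```text
clock: 11.72
eef_pos: [474.2, -225.2, 248.3]
tool_rot: [3.126, 0.301, 0.007]
force: [1.4, -0.3, -0.9]
opening: 85.3
gripper_force: 0.0
```

Run:
```python
from h import *
s=get_state();w=grab_frame('wrist');c=grab_frame('scene')
print(s['eef_pos'],s['opening'],s['force'])
k=lambda i:cv2.resize(i,(400,300))
sc=cv2.resize(c[120:270,180:380],(400,300),interpolation=cv2.INTER_CUBIC)
cv2.imwrite('pics/end.png',np.vstack([np.hstack([k(w),sc]),np.hstack([k(c),k(grab_frame('top'))])]))
```

```text
[ 474.23482767 -225.16388925  248.30339401] 85.34196598714544 [ 1.36150482 -0.34305078 -0.93527797]
```

View pics/end.png

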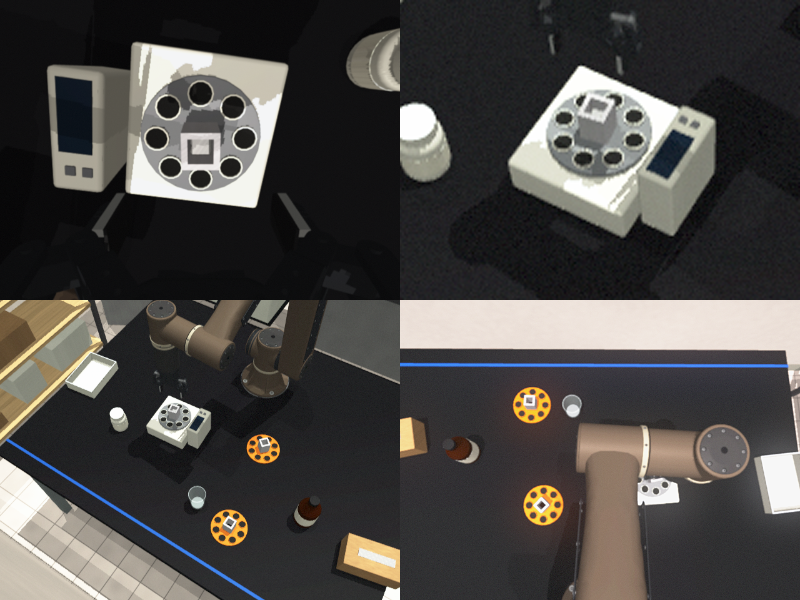

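The grey carousel lies flat on the changer's platform with the spindle inside its bore, at about (200,150) in the wrist pane. The gripper is clear, and the bottle, jar and beaker are where they were. Handing in.

```bash
python3 -c "from station import *;print(job_done())"
```

```text
the job is handed in; nothing more can be done
None
```

The grey carousel is seated flat and fully home on the changer's spindle, lowered under control and released; the bottle, jar and beaker were not touched, and I handed the job in at about 12 s of the 43 s allowed.

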